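# Open the cooled pressure cooker and park its lid

## Robot

A 6-joint arm with a two-finger parallel gripper is mounted at the origin on a cart in front of the work surface, level with it; the furniture and walls round the work are solid. World frame = base frame: x ahead of the robot, y to its left, z up, the work surface at z = 0. Lengths are in m, angles in rad, forces in N, time in s.
With the tool pointing down it reaches from about 0.275 to 0.75 m from the base axis. Payload 10.2 kg.
Tool frame: the origin (TCP) lies at the very end of the fingers, on their centre line; the grasp point (between the pads) lies 19 mm behind it; z points along the fingers, y is the line along which they close (so a half turn about z gives the same grasp; the last joint's range is limited). The gripper opens to 85 mm and grips with 20 to 120 N. Pads are 22 mm wide; open, the fingers measure 114 mm over their backs; the gripper's body (76 mm by 85 mm) begins 54 mm behind the grasp point. The pads swing forward as they close: fully open they stand 13 mm farther back than shut.
Start: joints at [-1.483, 0.313, 1.498, -0, 1.331, -0.223], TCP at [0.161, -0.5, 0.231] pointing down, gripper open.
Joint ranges: [-2.94, 2.94], [-0.97, 2.17], [0.19, 2.56], [-1.23, 4.37], [0.02, 3.11], [-2.88, 2.88]. Speed limits (rad/s): [2.39, 2.39, 3.01, 3.14, 3.14, 3.14].

## Interface

Orientations are given as a unit quaternion [w, x, y, z].
In Python, from workcell import manip gives the robot as it stands. The module is installed in compiled form; this text tells all that it offers.
- The arm moves only by the tool play_rows, never from a script. Its argument "commands" is a list of rows, each an object of numbers: "rx", "ry", "rz": the turn, a rotation vector about the tool's x, y, z each as a share of 360 degrees, from -1 to 1; "tx", "ty", "tz": the shift along the tool's x, y, z each as a share of 0.075 m, from -1 to 1; "claw": the closure, from -1 (fully open) to 1 (shut). A call has 1 to 12 rows; each row shifts and turns the commanded pose from where the row before left it, along the tool's axes as they then stand; what a row does not reach is not made up. A row lasts 1/12 s, in which the tool goes at most 41.7 mm and 7.16 degrees, less where a joint would pass 70% of its speed; a pose out of reach is approached as far as the arm can. A call with a number of a shift or a turn outside -1 to 1 is refused whole. A call with a gripper value outside its range is refused whole. The fingers move at their own pace and stop on an object; "grip_force" is the grip in N (left out, the last holds). Time passes only in rows, so rows that do not move let the fingers close. It gives the time, the measured TCP pose, the force, the opening and the grip force at its end, in the units of the state.
- manip.sense(): the state, without advancing time (a new reading comes with each control period).
- manip.grab_frame(name): name is "scene" or "top" or "wrist"; returns a dict with "pixels" (400x640x3 uint8, red, green, blue), "K" (3x3 intrinsics, pixels), "rvec" (rotation vector, rad) and "tvec" (3), from world to camera coordinates, as OpenCV has them; the wrist camera has in their place "tool_from_camera" (4x4, takes a point from camera to tool coordinates, whose origin is the TCP and whose axes are the flange's). Camera axes: x right, y down, z forward; pixel columns grow to the right and rows downward; lengths in m; the calibration is good to about 2 mm. The wrist camera is an equidistant fisheye: a pixel r from the principal point sees the ray r / f radians off the axis. A picture is of the moment at which its call begins: read the wrist's pose just before it. There is no depth.
- manip.hand_in(): hands the job in; it is judged then, once.
The state is a dict: "t": time; "q": joint angles; "qvel": joint speeds; "joint_efforts": joint torques, N m; "tool_pos": TCP position; "tool_rot": TCP orientation; "contact_force": force on the tool from outside, world axes, zero at the start; "torque": the same for the moment, N m; "finger_gap": finger opening in m; "gripper_force": force on a finger pad.
Only numpy, scipy, OpenCV 4.12 (cv2) and the standard library are available. Lean on these libraries where they do the work, as an engineer would, in place of code of your own. Each camera call takes 0.05 s, during which the arm holds its last target. There are 200 camera calls.

## Task

The pressure cooker has cooled down, so open it: push the small safety tab on top of the lid fully back, swing the folded lid handle up until it stands upright (that draws the two jaws off the rim), then lift the lid off by the handle and set it down gently, flat and right way up, about in the middle of the empty round slate board. Leave the pot standing where it is, do not force the tab, and do not disturb the things around.

Things in the scene. Friction and masses are not known exactly. Their poses are not given: they have to be found in the camera images.
- cooker_pot: Steel pressure-cooker pot, loose and heavy (4 to 5.5 kg with its food; it slides if pushed harder than about 20 N). Outer diameter 200 mm, rolled rim 220 mm across; origin at the centre of its underside, rim 110 mm above; axis z up. Two black side handles at its +x and -x sides, 90 mm up, reaching 147 mm from the axis.
- lid: Loose steel lid, 217 mm across, top 10 mm above the rim, 0.65 kg; origin and axes as lid_centre. Two steel jaws at its +y and -y sides hook under the pot's rim and reach 123 mm from the centre (138 mm drawn out). A black bridge along y, a turret in the middle (35 mm up), the tab's guide on the -x side (48 mm wide, 38 mm up, ends 5 mm short of the bar), a valve on the +x side (29 mm up).
- lid_centre (a point): Centre of the lid in the plane where it rests on the pot's rim. Axes are the lid's own: z up, -x the side over which the handle lies folded, y along the handle's hinge. Below this point a plug 184 mm across goes 16 mm down into the pot (2 to 3 mm play), so on a flat surface the point is 16 mm above it.
- lid_handle (a joint): Angle of the folding U-shaped lid handle: 0 lying flat toward the lid's -x side, 1.57 upright (end stop). It hinges along the lid's y, 42 mm above lid_centre. It stays where it is left (stiff: 3 to 5 N at the bar). The jaws move out with it and are clear of the rim only within 0.15 rad of upright.
- grip_bar (a point): Middle of the handle's cross bar: black grip 16 mm in diameter, 66 mm long along the lid's y, 75 mm from the hinge. Folded, its underside is 24 mm above the lid; no room for a finger between it and the tab's guide, but free below and in front for one reaching under at a slant from the -x side. Upright, it is 117 mm above lid_centre, centred over the lid. Axes turn with the handle.
- tab (a joint): Travel of the safety tab in m: 0 to 0.003 locked (at the start: its 18 mm wide tongue lies over the grip bar, 2 mm above it, and stops the handle), 0.022 fully back (end stop, toward the lid's +x side). The handle comes free only beyond 0.0195. Slides with about 2.5 N of friction, stays where it is left; over 25 N would break it.
- tab_face (a point): Centre of the front face of the tab's upright thumb piece (it faces the lid's -x side and is pushed toward +x). Thumb piece: 26 mm wide (y), 10 mm thick, 11 mm up and 10 mm down from this point; there the tongue's top begins and runs 27 mm to the -x side. With the tab at 0 it is 58 mm on the -x side of lid_centre and 67 mm above it. Axes as the lid's.
- slate_board: Empty round slate board 315 mm across and 11 mm thick, fixed; origin at the centre of its underside. (The other slate board, at the far left, carries things and is not meant.)
- wooden_spoon: Wooden spoon 338 mm long, 15 mm high, lying across the front of the worktop; origin under its middle, x along it. Leave alone.
- salt_shaker: Salt shaker 44 x 90 mm, behind; origin under its centre. Leave alone.
- tumbler: Glass tumbler 81 x 93 mm, behind; origin under its centre. Leave alone.
- lemon: Lemon 77 x 51 mm, lying behind; origin under its centre. Leave alone.

How it is judged:
On the way, in this order (a step that is already met when the one before it is completed fails the run):
1. the safety tab is pushed fully back, lid still on the pot (value of joint tab above 0.0195 m and z of lid_centre in the frame of cooker_pot below 0.118 m), for 0.1 s.
2. the lid handle stands upright, lid still on the pot (value of joint lid_handle above 1.42 rad and z of lid_centre in the frame of cooker_pot below 0.118 m), for 0.1 s.
3. the lid is lifted clear of the pot (z of lid_centre in the frame of cooker_pot above 0.13 m), for 0.1 s.
At the end, for the whole second after the job is handed in: The lid lies flat (within 0.05 rad), right way up and at rest on the slate board, its centre within 60 mm of the board's centre and 23 to 32 mm above the board's underside; the pot stands upright (within 0.05 rad) and within 30 mm of where it stood (horizontal distance between lid_centre and slate_board below 0.06 m and z of lid_centre in the frame of slate_board between 0.023 and 0.032 m and angle between each of lid_centre, cooker_pot's own z axis and vertical below 0.05 rad and linear speed of lid below 0.02 m/s and distance of cooker_pot from where it was at the start of the episode below 0.03 m); the robot touches nothing.
It fails at once if the pot is shoved or lifted more than 30 mm from its place (distance of cooker_pot from where it was at the start of the episode above 0.03 m).
It fails at once if the safety tab is forced (more than 25 N) (contact force between the fingers and tab above 25 N).
It fails at once if the lid is dropped or banged on the slate (more than 60 N) (contact force between lid and slate_board above 60 N).
It fails at once if a bystander is moved more than 30 mm (distance of any of wooden_spoon, salt_shaker, tumbler, lemon from where it was at the start of the episode above 0.03 m).
It also fails if it takes over 58 s, if anything falls off the work surface, if the arm or the gripper's body presses on something with over 40 N, if the wrist force passes 120 N, or if a joint passes its speed limit or range.

## Working session

There is one attempt and no reset: what is moved stays moved. The work goes in short steps, Python scripts to look and compute and a tool call to move; the robot and the scene stay as the last step left them, time stands still between calls to the robot, and variables do not carry over. Pictures are saved under pics/ and viewed, at most 10 in all, crops included, and the job is handed in when it is done.

Besides the shell and the picture viewer there is one more tool, called in YAML: its name, and indented under it one key for each argument. play_rows: Moves the arm, as the interface text tells. Shift numbers are shares of 0.075 m and turn numbers shares of 360 degrees, none past 1 either way. Its arguments: {"type":"object","properties":{"commands":{"type":"array","items":{"type":"object","properties":{"rx":{"type":"number"},"ry":{"type":"number"},"rz":{"type":"number"},"tx":{"type":"number"},"ty":{"type":"number"},"tz":{"type":"number"},"claw":{"type":"number"}}}},"grip_force":{"type":"number"}},"required":["commands"]}

```bash
mkdir -p pics
cat > h.py <<'E'
import numpy as np, cv2, json
from scipy.spatial.transform import Rotation as R
from workcell import manip
def grab(n,f):
    d=manip.grab_frame(n); cv2.imwrite('pics/%s.png'%f,cv2.cvtColor(d['pixels'],cv2.COLOR_RGB2BGR))
    np.savez('pics/%s.npz'%f,**{k:np.array(v) for k,v in d.items()}); return d
def ray(f,u,v):
    d=np.load('pics/%s.npz'%f); Rm=cv2.Rodrigues(d['rvec'])[0]; K=d['K']
    r=Rm.T@np.linalg.inv(K)@[u,v,1]; return -Rm.T@d['tvec'].ravel(), r
def atz(f,u,v,z):
    c,r=ray(f,u,v); return c+r*(z-c[2])/r[2]
def proj(f,P):
    d=np.load('pics/%s.npz'%f); return cv2.projectPoints(np.array(P,float).reshape(-1,3),d['rvec'],d['tvec'],d['K'],None)[0].reshape(-1,2)
def pose():
    s=manip.sense(); q=s['tool_rot']; return np.array(s['tool_pos']),R.from_quat([q[1],q[2],q[3],q[0]]),s
def rows(p1,rot1,p0=None,rot0=None):
    "tool-frame shift and rotvec (shares)"
    if p0 is None: p0,rot0,_=pose()
    return rot0.inv().apply(np.array(p1)-p0)/.075,(rot0.inv()*rot1).as_rotvec()/(2*np.pi)
E
python3 - <<'E'
from h import *
grab('scene','s0'); grab('top','t0')
p,r,s=pose(); print(s); print(r.as_matrix().round(3))
for n in('s0','t0'):
    c,_=ray(n,320,200); print(n,c.round(3), np.load('pics/%s.npz'%n)['K'])
E
```

```text
{'t': 0.1, 'q': array([-1.48336735e+00,  3.13371707e-01,  1.49833969e+00,  1.99143920e-06,
        1.33099548e+00, -2.23399707e-01]), 'qvel': array([-0.00042874, -0.00037702, -0.0014286 ,  0.00102778,  0.00040508,
        0.00096265]), 'joint_efforts': array([ 3.69972709e-03, -4.12897038e+01, -2.60137957e+01, -7.98929204e-05,
        3.05663190e-03, -1.05768844e-06]), 'tool_pos': array([ 0.1605393 , -0.49961985,  0.2308118 ]), 'tool_rot': array([-5.55762360e-04,  9.87947363e-01,  1.54789203e-01,  3.88113615e-05]), 'contact_force': array([0.50982377, 0.69088072, 0.58039079]), 'torque': array([-0.00507344, -0.00244203, -0.05562528]), 'gripper_force': 0.0, 'finger_gap': 0.08574916425529915}
[[ 0.952  0.306 -0.   ]
 [ 0.306 -0.952  0.001]
 [ 0.    -0.001 -1.   ]]
s0 [ 0.832 -0.969  0.809] [[472.43264791   0.         318.73185218]
 [  0.         472.43264791 205.0219646 ]
 [  0.           0.           1.        ]]
t0 [ 0.489 -0.041  0.965] [[394.93350157   0.         325.21926087]
 [  0.         394.93350157 199.15301516]
 [  0.           0.           1.        ]]
```

View pics/t0.png

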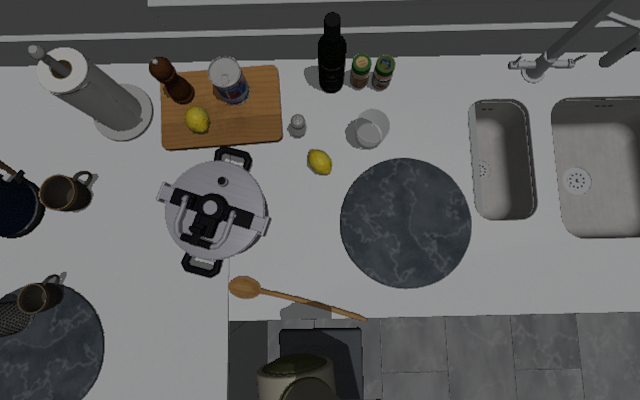

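View pics/s0.png

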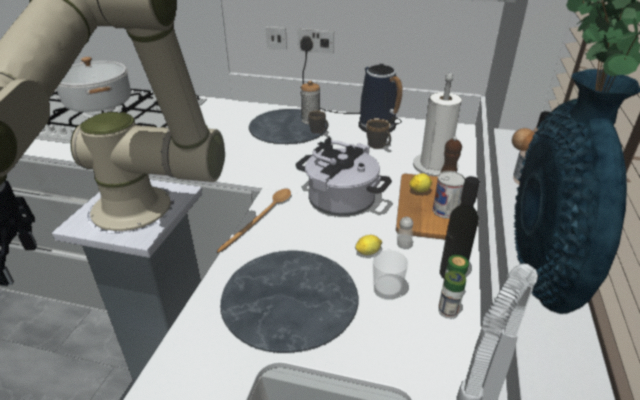

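The top view shows the pot at about (216,210), with the folded handle toward the image bottom (the robot). The slate board is at about (405,222). I'll enlarge the lid.

Run:
```python
from h import *
a=cv2.imread('pics/t0.png')[140:285,145:290]; a=cv2.convertScaleAbs(cv2.resize(a,(580,580),interpolation=cv2.INTER_CUBIC),alpha=1.3,beta=25)
cv2.imwrite('pics/c0.png',a)
print(atz('t0',216,208,.12),atz('t0',405,222,.011))
```

```text
[0.59567188 0.19727176 0.12      ] [ 0.56436214 -0.22983823  0.011     ]
```

View pics/c0.png

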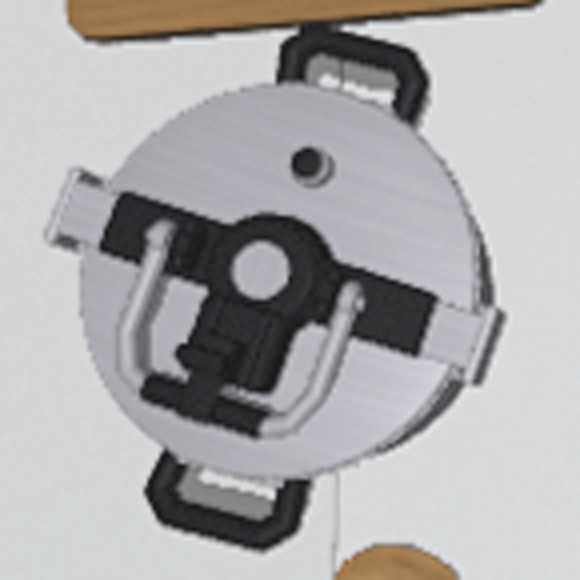

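```bash
cat >> h.py <<'E'
def L2W(P,th):
    x,y,a=th; return R.from_euler('z',a).apply(np.array(P,float))+[x,y,.110]
E
python3 - <<'E'
from h import *
from scipy.optimize import least_squares
c=np.array([[260,270],[62,207],[494,346],[146,388],[265,421],[204,404]],float)
px=(c+.5)/4-.5+[145,140]
P=[[0,0,.035],[0,.123,.0],[0,-.123,.0],[-.075,.033,.046],[-.075,-.033,.046],[-.075,0,.050]]
f=lambda t:(proj('t0',L2W(P,t))-px).ravel()
s=least_squares(f,[.59,.2,-.2]); print(s.x,np.degrees(s.x[2]),s.fun.reshape(-1,2).round(2))
th=s.x
# predicted scene view overlay
a=cv2.imread('pics/s0.png'); 
pts=L2W(P+[[-.058,0,.078],[-.085,0,.057],[.147,0,-.02],[-.147,0,-.02]],th)
a=cv2.resize(a[125:225,280:400],None,fx=6,fy=6,interpolation=cv2.INTER_CUBIC)
a=cv2.convertScaleAbs(a,alpha=1.3,beta=20)
for u in proj('s0',pts): cv2.drawMarker(a,tuple(int(v) for v in (u-[280,125])*6+3),(0,0,255),0,9,1)
cv2.imwrite('pics/c1.png',a)
# slate fit
g=cv2.imread('pics/t0.png'); m=cv2.inRange(cv2.cvtColor(g,cv2.COLOR_BGR2GRAY),20,115); m[:,:335]=0;m[:,475:]=0;m[:150]=0;m[295:]=0
k=max(cv2.findContours(m,0,1)[0],key=cv2.contourArea); e=cv2.fitEllipse(k); print(e, atz('t0',*e[0],.011), e[1][0]*.954/394.9)
E
```

```text
[ 0.59558819  0.20364416 -0.32440871] -18.587250058584857 [[-0.   -0.43]
 [ 1.52  0.83]
 [-0.32 -0.8 ]
 [-0.58 -0.56]
 [ 0.04  0.81]
 [-0.57  0.17]]
((405.217041015625, 223.19113159179688), (129.12852478027344, 132.322998046875), 126.23719787597656) [ 0.56147014 -0.23021204  0.011     ] 0.31194887981863983
```

View pics/c1.png

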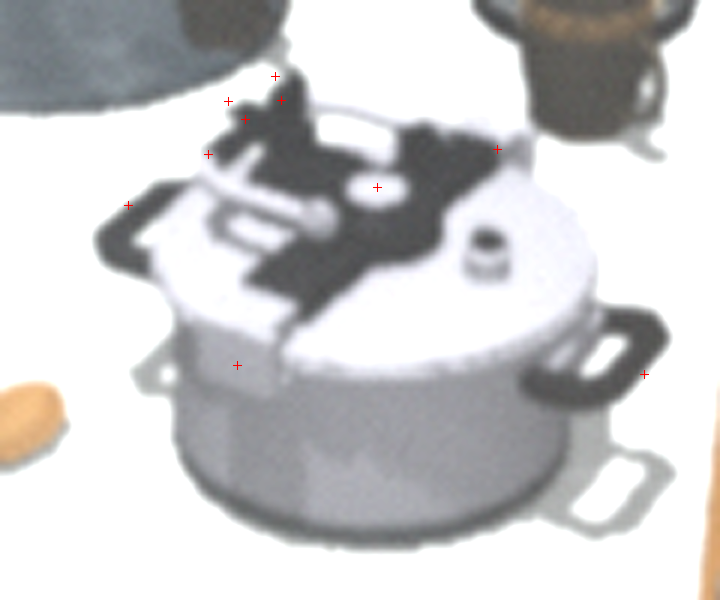

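play_rows:
  commands:
    - {"rz": -0.0186,"claw": 1}
    - {"rz": -0.0186,"claw": 1}
    - {"rz": -0.0186,"claw": 1}
    - {"rz": -0.0186,"claw": 1}
    - {"rz": -0.0186,"claw": 1}
    - {"rz": -0.0186,"claw": 1}
    - {"rz": -0.0186,"claw": 1}
    - {"rz": -0.0186,"claw": 1}
    - {"tx": 0.4,"tz": -0.05,"claw": 1}
    - {"tx": 0.4,"tz": -0.05,"claw": 1}
    - {"tx": 0.4,"tz": -0.05,"claw": 1}
    - {"tx": 0.4,"tz": -0.05,"claw": 1}

```text
invalid input at $.commands[0]: expected keys rx, ry, rz, tx, ty, tz, claw
```

play_rows:
  commands:
    - {"tx": 0.45,"ty": 0.065,"tz": -0.015}
    - {"tx": 0.45,"ty": 0.065,"tz": -0.015}
    - {"tx": 0.45,"ty": 0.065,"tz": -0.015}
    - {"tx": 0.45,"ty": 0.065,"tz": -0.015}
    - {"tx": 0.45,"ty": 0.065,"tz": -0.015}
    - {"tx": 0.45,"ty": 0.065,"tz": -0.015}
    - {"tx": 0.45,"ty": 0.065,"tz": -0.015}
    - {"tx": 0.45,"ty": 0.065,"tz": -0.015}
    - {"tx": 0.45,"ty": 0.065,"tz": -0.015}
    - {"tx": 0.45,"ty": 0.065,"tz": -0.015}
    - {"tx": 0.45,"ty": 0.065,"tz": -0.015}
    - {"tx": 0.45,"ty": 0.065,"tz": -0.015}

```text
invalid input at $.commands[0]: expected keys rx, ry, rz, tx, ty, tz, claw
```

play_rows:
  commands:
    - {"tx": 0.45,"ty": 0.05}
    - {"tx": 0.45,"ty": 0.05}
    - {"tx": 0.45,"ty": 0.05}
    - {"tx": 0.45,"ty": 0.05}
    - {"tx": 0.45,"ty": 0.05}
    - {"tx": 0.45,"ty": 0.05}
    - {"tx": 0.45,"ty": 0.05}
    - {}
    - {}

```text
invalid input at $.commands[0]: expected keys rx, ry, rz, tx, ty, tz, claw
```

Run:
```python
from h import *
p,r,s=pose(); print(p,r.as_matrix().round(3),s['q'].round(2),s['t'],s['contact_force'].round(2))
d=grab('wrist','w0'); np.savez('pics/w0p.npz',p=p,r=r.as_matrix()); print(d['K'],d['tool_from_camera'])
th=np.array([.5956,.2036,-.3244]); print('lid coords tcp',R.from_euler('z',-th[2]).apply(p-[th[0],th[1],.11]))
```

```text
[ 0.1605393  -0.49961985  0.2308118 ] [[ 0.952  0.306 -0.   ]
 [ 0.306 -0.952  0.001]
 [ 0.    -0.001 -1.   ]] [-1.48  0.31  1.5   0.    1.33 -0.22] 0.1 [0.51 0.69 0.58]
[[309.70691629   0.         318.08311034]
 [  0.         309.70691629 201.64728036]
 [  0.           0.           1.        ]] [[-3.06134974e-04 -9.61722487e-01 -2.74025115e-01  6.96505267e-02]
 [ 9.99999684e-01 -4.95311697e-04  6.21174889e-04  2.94756795e-04]
 [-7.33125704e-04 -2.74024839e-01  9.61722335e-01 -1.42445688e-01]
 [ 0.00000000e+00  0.00000000e+00  0.00000000e+00  1.00000000e+00]]
lid coords tcp [-0.18822448 -0.80521271  0.1208118 ]
```

View pics/w0.png

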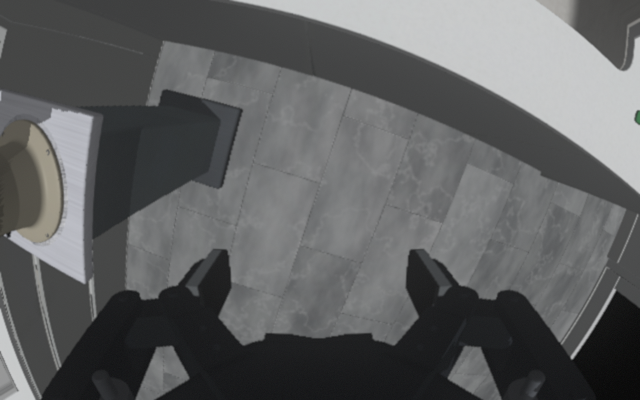

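The wrist view shows only the floor and the open fingers. Every row needs all seven keys, so nothing has moved yet.

play_rows:
  commands:
    - {"tx": 0,"ty": 0,"tz": 0,"rx": 0,"ry": 0,"rz": -0.0186,"claw": 1}
    - {"tx": 0,"ty": 0,"tz": 0,"rx": 0,"ry": 0,"rz": -0.0186,"claw": 1}
    - {"tx": 0,"ty": 0,"tz": 0,"rx": 0,"ry": 0,"rz": -0.0186,"claw": 1}
    - {"tx": 0,"ty": 0,"tz": 0,"rx": 0,"ry": 0,"rz": -0.0186,"claw": 1}
    - {"tx": 0,"ty": 0,"tz": 0,"rx": 0,"ry": 0,"rz": -0.0186,"claw": 1}
    - {"tx": 0,"ty": 0,"tz": 0,"rx": 0,"ry": 0,"rz": -0.0186,"claw": 1}
    - {"tx": 0,"ty": 0,"tz": 0,"rx": 0,"ry": 0,"rz": -0.0186,"claw": 1}
    - {"tx": 0,"ty": 0,"tz": 0,"rx": 0,"ry": 0,"rz": -0.0186,"claw": 1}
    - {"tx": 0.4,"ty": 0,"tz": -0.05,"rx": 0,"ry": 0,"rz": 0,"claw": 1}
    - {"tx": 0.4,"ty": 0,"tz": -0.05,"rx": 0,"ry": 0,"rz": 0,"claw": 1}
    - {"tx": 0.4,"ty": 0,"tz": -0.05,"rx": 0,"ry": 0,"rz": 0,"claw": 1}
    - {"tx": 0.4,"ty": 0,"tz": -0.05,"rx": 0,"ry": 0,"rz": 0,"claw": 1}

```text
t: 1.15
tool_pos: [0.1991, -0.3847, 0.2461]
tool_rot: [-0.0, 0.812, 0.583, 0.0]
contact_force: [0.3, -0.5, 0.8]
finger_gap: -0.0001
gripper_force: 0.0
```

play_rows:
  commands:
    - {"tx": 0.45,"ty": 0.065,"tz": -0.015,"rx": 0,"ry": 0,"rz": 0,"claw": 1}
    - {"tx": 0.45,"ty": 0.065,"tz": -0.015,"rx": 0,"ry": 0,"rz": 0,"claw": 1}
    - {"tx": 0.45,"ty": 0.065,"tz": -0.015,"rx": 0,"ry": 0,"rz": 0,"claw": 1}
    - {"tx": 0.45,"ty": 0.065,"tz": -0.015,"rx": 0,"ry": 0,"rz": 0,"claw": 1}
    - {"tx": 0.45,"ty": 0.065,"tz": -0.015,"rx": 0,"ry": 0,"rz": 0,"claw": 1}
    - {"tx": 0.45,"ty": 0.065,"tz": -0.015,"rx": 0,"ry": 0,"rz": 0,"claw": 1}
    - {"tx": 0.45,"ty": 0.065,"tz": -0.015,"rx": 0,"ry": 0,"rz": 0,"claw": 1}
    - {"tx": 0.45,"ty": 0.065,"tz": -0.015,"rx": 0,"ry": 0,"rz": 0,"claw": 1}
    - {"tx": 0.45,"ty": 0.065,"tz": -0.015,"rx": 0,"ry": 0,"rz": 0,"claw": 1}
    - {"tx": 0.45,"ty": 0.065,"tz": -0.015,"rx": 0,"ry": 0,"rz": 0,"claw": 1}
    - {"tx": 0.45,"ty": 0.065,"tz": -0.015,"rx": 0,"ry": 0,"rz": 0,"claw": 1}
    - {"tx": 0.45,"ty": 0.065,"tz": -0.015,"rx": 0,"ry": 0,"rz": 0,"claw": 1}

```text
t: 2.15
tool_pos: [0.384, -0.0192, 0.2599]
tool_rot: [0.0, 0.812, 0.583, 0.0]
contact_force: [0.2, -1.1, -0.2]
finger_gap: -0.0001
gripper_force: 0.0
```

play_rows:
  commands:
    - {"tx": 0.45,"ty": 0.05,"tz": 0,"rx": 0,"ry": 0,"rz": 0,"claw": 1}
    - {"tx": 0.45,"ty": 0.05,"tz": 0,"rx": 0,"ry": 0,"rz": 0,"claw": 1}
    - {"tx": 0.45,"ty": 0.05,"tz": 0,"rx": 0,"ry": 0,"rz": 0,"claw": 1}
    - {"tx": 0.45,"ty": 0.05,"tz": 0,"rx": 0,"ry": 0,"rz": 0,"claw": 1}
    - {"tx": 0.45,"ty": 0.05,"tz": 0,"rx": 0,"ry": 0,"rz": 0,"claw": 1}
    - {"tx": 0.45,"ty": 0.05,"tz": 0,"rx": 0,"ry": 0,"rz": 0,"claw": 1}
    - {"tx": 0.4,"ty": 0.05,"tz": 0,"rx": 0,"ry": 0,"rz": 0,"claw": 1}
    - {"tx": 0,"ty": 0,"tz": 0,"rx": 0,"ry": 0,"rz": 0,"claw": 1}
    - {"tx": 0,"ty": 0,"tz": 0,"rx": 0,"ry": 0,"rz": 0,"claw": 1}

```text
t: 2.9
tool_pos: [0.4827, 0.1918, 0.2591]
tool_rot: [-0.0, 0.812, 0.584, -0.001]
contact_force: [-0.4, -0.1, 0.3]
finger_gap: 0.0
gripper_force: 0.0
```

Run:
```python
from h import *
p,r,s=pose(); print(p,r.as_matrix().round(3),s['q'].round(2),s['t'],s['contact_force'].round(2),s['finger_gap'])
d=grab('wrist','w1'); np.savez('pics/w1p.npz',p=p,r=r.as_matrix())
a=cv2.convertScaleAbs(cv2.resize(d['pixels'][:,:,::-1],(800,500),interpolation=cv2.INTER_CUBIC),alpha=1.3,beta=25); cv2.imwrite('pics/w1b.png',a)
th=np.array([.5956,.2036,-.3244]); print('lid coords tcp',R.from_euler('z',-th[2]).apply(p-[th[0],th[1],.11]))
```

```text
[0.4826776  0.19179055 0.25907702] [[ 0.317  0.948 -0.001]
 [ 0.948 -0.317 -0.   ]
 [-0.001 -0.001 -1.   ]] [ 0.15  0.28  1.47 -0.    1.39  0.48] 2.9 [-0.35 -0.09  0.27] 3.78478350962131e-05
lid coords tcp [-0.10326846 -0.0471864   0.14907702]
```

View pics/w1b.png

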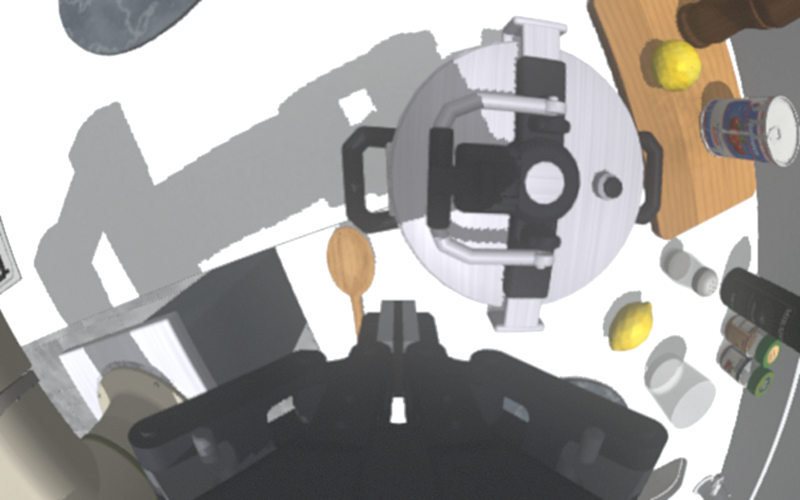

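The wrist view is clear: turret top at (544,183), bar ends at (440,128) and (440,228), jaws at (535,20) and (516,328), in the 800×500 picture. I'll fit the pose from these.

```bash
cat >> h.py <<'E'
def wproj(f,P):
    d=np.load('pics/%s.npz'%f); q=np.load('pics/%sp.npz'%f); T=d['tool_from_camera']; K=d['K']
    X=(np.array(P,float).reshape(-1,3)-q['p'])@q['r']; X=(X-T[:3,3])@T[:3,:3]
    th=np.arctan2(np.hypot(X[:,0],X[:,1]),X[:,2]); n=X[:,:2]/np.hypot(X[:,0],X[:,1])[:,None]
    return n*th[:,None]*K[0,0]+K[:2,2]
E
python3 - <<'E'
from h import *
from scipy.optimize import least_squares
c=np.array([[544,183],[441,128],[441,229],[440,178],[535,20],[516,329]],float)*.8
P=[[0,0,.035],[-.075,.033,.044],[-.075,-.033,.044],[-.075,0,.050],[0,.123,.003],[0,-.123,.003]]
ct=np.array([[260,270],[62,207],[494,346],[146,388],[265,421],[204,404]],float); pt=(ct+.5)/4-.5+[145,140]
Pt=[[0,0,.035],[0,.123,.0],[0,-.123,.0],[-.075,.033,.046],[-.075,-.033,.046],[-.075,0,.050]]
f=lambda t:(wproj('w1',L2W(P,t))-c).ravel()
s=least_squares(f,[.59,.2,-.2]); print('wrist',s.x,s.fun.reshape(-1,2).round(1))
g=lambda t:np.r_[f(t),(proj('t0',L2W(Pt,t))-pt).ravel()]
s2=least_squares(g,s.x); print('both',s2.x,s2.fun.reshape(-1,2).round(1))
p,r,_=pose(); th=s2.x
print('tcp lid',R.from_euler('z',-th[2]).apply(p-[th[0],th[1],.11]), R.from_euler('z',-th[2]).as_matrix()@r.as_matrix())
E
```

```text
wrist [ 0.59481443  0.20301978 -0.33882381] [[ 0.9 -0.4]
 [ 0.8 -0.4]
 [-1.9 -0.1]
 [ 1.3  1.3]
 [-1.3  3.4]
 [-0.7 -4.4]]
both [ 0.5949487   0.20312684 -0.33626663] [[ 1.  -0.5]
 [ 0.8 -0.4]
 [-1.6 -0. ]
 [ 1.4  1.3]
 [-1.5  3.2]
 [-0.3 -4.5]
 [ 0.2 -0.1]
 [ 2.   0.5]
 [-0.3  0.1]
 [-0.7 -0.6]
 [-0.2  1.2]
 [-0.7  0.3]]
tcp lid [-0.10211478 -0.04863128  0.14933724] [[-1.20022212e-02  9.99927588e-01 -8.75448236e-04]
 [ 9.99927711e-01  1.20015830e-02 -7.30652180e-04]
 [-7.20092506e-04 -8.84154401e-04 -9.99999350e-01]]
```

play_rows:
  commands:
    - {"tx": 0.325,"ty": 0.06,"tz": 0,"rx": 0,"ry": 0,"rz": 0,"claw": 1}
    - {"tx": 0.325,"ty": 0.06,"tz": 0,"rx": 0,"ry": 0,"rz": 0,"claw": 1}
    - {"tx": 0,"ty": 0,"tz": 0.3,"rx": 0,"ry": 0,"rz": 0,"claw": 1}
    - {"tx": 0,"ty": 0,"tz": 0.3,"rx": 0,"ry": 0,"rz": 0,"claw": 1}
    - {"tx": 0,"ty": 0,"tz": 0.3,"rx": 0,"ry": 0,"rz": 0,"claw": 1}
    - {"tx": 0,"ty": 0,"tz": 0.25,"rx": 0,"ry": 0,"rz": 0,"claw": 1}
    - {"tx": 0,"ty": 0,"tz": 0,"rx": 0,"ry": 0,"rz": 0,"claw": 1}
    - {"tx": 0,"ty": 0,"tz": 0,"rx": 0,"ry": 0,"rz": 0,"claw": 1}
    - {"tx": 0,"ty": 0,"tz": 0,"rx": 0,"ry": 0,"rz": 0,"claw": 1}

```text
t: 3.7
tool_pos: [0.5075, 0.2338, 0.1751]
tool_rot: [0.0, 0.812, 0.583, 0.001]
contact_force: [-0.1, 0.2, -0.2]
finger_gap: 0.0002
gripper_force: 0.0
```

```bash
cat >> h.py <<'E'
TH=np.array([.595,.2031,-.3363])
def lid():
    p,r,s=pose(); Rz=R.from_euler('z',-TH[2]); print('lid tcp',Rz.apply(p-[TH[0],TH[1],.11]).round(4),'z-axis',Rz.apply(r.as_matrix()[:,2]).round(3),'F',Rz.apply(s['contact_force']).round(1),'t',s['t'],'gap',round(s['finger_gap'],4))
E
python3 - <<'E'
from h import *
lid(); d=grab('wrist','w2'); a=cv2.convertScaleAbs(cv2.resize(d['pixels'][60:300,170:490,::-1],(800,600),interpolation=cv2.INTER_CUBIC),alpha=1.5,beta=40); cv2.imwrite('pics/w2b.png',a)
E
```

```text
lid tcp [-0.0928  0.      0.0651] z-axis [ 0.002  0.001 -1.   ] F [-0.2  0.2 -0.2] t 3.7 gap 0.0002
```

View pics/w2b.png

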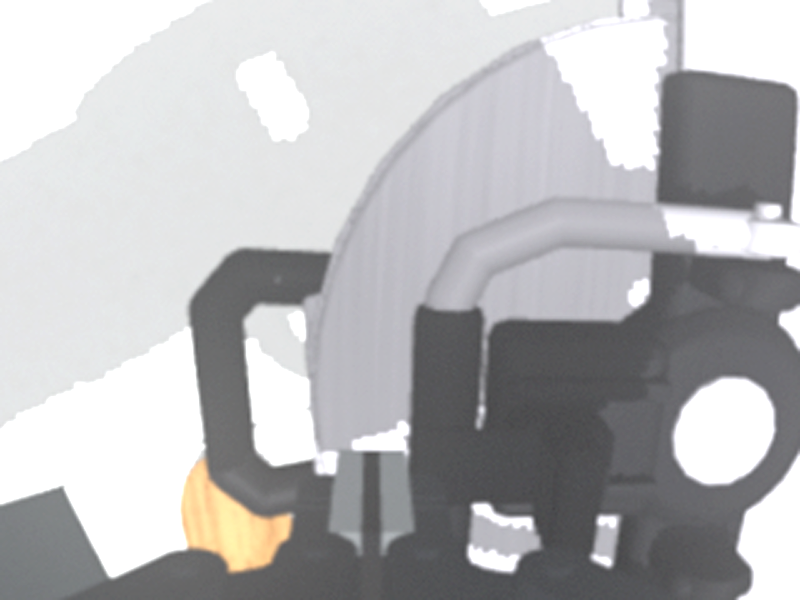

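Fingertips at (370,480) sit in front of the thumb piece at (575,430) and in line with it. Pushing gently.

play_rows:
  commands:
    - {"tx": 0,"ty": 0.1,"tz": 0.03,"rx": 0,"ry": 0,"rz": 0,"claw": 1}
    - {"tx": 0,"ty": 0.1,"tz": 0,"rx": 0,"ry": 0,"rz": 0,"claw": 1}
    - {"tx": 0,"ty": 0.05,"tz": 0,"rx": 0,"ry": 0,"rz": 0,"claw": 1}
    - {"tx": 0,"ty": 0.03,"tz": 0,"rx": 0,"ry": 0,"rz": 0,"claw": 1}
    - {"tx": 0,"ty": 0.03,"tz": 0,"rx": 0,"ry": 0,"rz": 0,"claw": 1}
    - {"tx": 0,"ty": 0.03,"tz": 0,"rx": 0,"ry": 0,"rz": 0,"claw": 1}
    - {"tx": 0,"ty": 0.03,"tz": 0,"rx": 0,"ry": 0,"rz": 0,"claw": 1}
    - {"tx": 0,"ty": 0.03,"tz": 0,"rx": 0,"ry": 0,"rz": 0,"claw": 1}
    - {"tx": 0,"ty": 0,"tz": 0,"rx": 0,"ry": 0,"rz": 0,"claw": 1}

```text
t: 4.5
tool_pos: [0.5355, 0.2245, 0.1713]
tool_rot: [-0.0, 0.812, 0.583, -0.0]
contact_force: [-0.9, -0.3, -0.6]
finger_gap: 0.0
gripper_force: 0.5
```

```bash
python3 -c "
from h import *
lid()"
```

```text
lid tcp [-0.0632  0.0006  0.0613] z-axis [-0. -0. -1.] F [-0.8 -0.6 -0.6] t 4.5 gap 0.0
```

play_rows:
  commands:
    - {"tx": 0,"ty": 0.03,"tz": 0,"rx": 0,"ry": 0,"rz": 0,"claw": 1}
    - {"tx": 0,"ty": 0.03,"tz": 0,"rx": 0,"ry": 0,"rz": 0,"claw": 1}
    - {"tx": 0,"ty": 0,"tz": 0,"rx": 0,"ry": 0,"rz": 0,"claw": 1}

```text
t: 4.75
tool_pos: [0.5399, 0.2231, 0.1713]
tool_rot: [0.0, 0.812, 0.583, 0.0]
contact_force: [-1.1, -0.2, 0.3]
finger_gap: -0.0001
gripper_force: 0.6
```

play_rows:
  commands:
    - {"tx": 0,"ty": 0.03,"tz": 0,"rx": 0,"ry": 0,"rz": 0,"claw": 1}
    - {"tx": 0,"ty": 0.03,"tz": 0,"rx": 0,"ry": 0,"rz": 0,"claw": 1}
    - {"tx": 0,"ty": 0,"tz": 0,"rx": 0,"ry": 0,"rz": 0,"claw": 1}

```text
t: 5.0
tool_pos: [0.5442, 0.2216, 0.1712]
tool_rot: [0.0, 0.812, 0.583, 0.0]
contact_force: [-0.9, -1.1, 0.6]
finger_gap: -0.0002
gripper_force: 0.6
```

play_rows:
  commands:
    - {"tx": 0,"ty": 0.03,"tz": 0,"rx": 0,"ry": 0,"rz": 0,"claw": 1}
    - {"tx": 0,"ty": 0.03,"tz": 0,"rx": 0,"ry": 0,"rz": 0,"claw": 1}
    - {"tx": 0,"ty": 0,"tz": 0,"rx": 0,"ry": 0,"rz": 0,"claw": 1}

```text
t: 5.25
tool_pos: [0.5483, 0.2203, 0.1713]
tool_rot: [-0.0, 0.812, 0.583, 0.0]
contact_force: [-1.4, -0.7, 0.5]
finger_gap: 0.0002
gripper_force: 1.2
```

```bash
python3 -c "
from h import *
lid()"
```

```text
lid tcp [-0.0497  0.0009  0.0613] z-axis [-0.  0. -1.] F [-1.1 -1.1  0.5] t 5.25 gap 0.0002
```

play_rows:
  commands:
    - {"tx": 0,"ty": 0.02,"tz": 0,"rx": 0,"ry": 0,"rz": 0,"claw": 1}
    - {"tx": 0,"ty": 0.02,"tz": 0,"rx": 0,"ry": 0,"rz": 0,"claw": 1}

```text
t: 5.42
tool_pos: [0.5503, 0.2198, 0.1714]
tool_rot: [-0.001, 0.812, 0.583, -0.001]
contact_force: [-12.9, 3.3, 7.6]
finger_gap: 0.0
gripper_force: 6.9
```

play_rows:
  commands:
    - {"tx": 0,"ty": 0.02,"tz": 0,"rx": 0,"ry": 0,"rz": 0,"claw": 1}
    - {"tx": 0,"ty": 0,"tz": 0,"rx": 0,"ry": 0,"rz": 0,"claw": 1}

```text
t: 5.58
tool_pos: [0.5504, 0.2199, 0.1714]
tool_rot: [-0.002, 0.812, 0.584, -0.002]
contact_force: [-14.8, 2.8, 6.9]
finger_gap: -0.0002
gripper_force: 7.7
```

Run:
```python
from h import *
p,r,s=pose(); lid(); d=grab('wrist','w3');np.savez('pics/w3p.npz',p=p,r=r.as_matrix()); a=cv2.convertScaleAbs(cv2.resize(d['pixels'][140:300,270:480,::-1],(788,600),interpolation=cv2.INTER_CUBIC),alpha=2,beta=40); cv2.imwrite('pics/w3b.png',a)
```

```text
lid tcp [-0.0477  0.0011  0.0614] z-axis [-0.005 -0.001 -1.   ] F [-14.9  -2.3   6.9] t 5.5833 gap -0.0002
```

View pics/w3b.png

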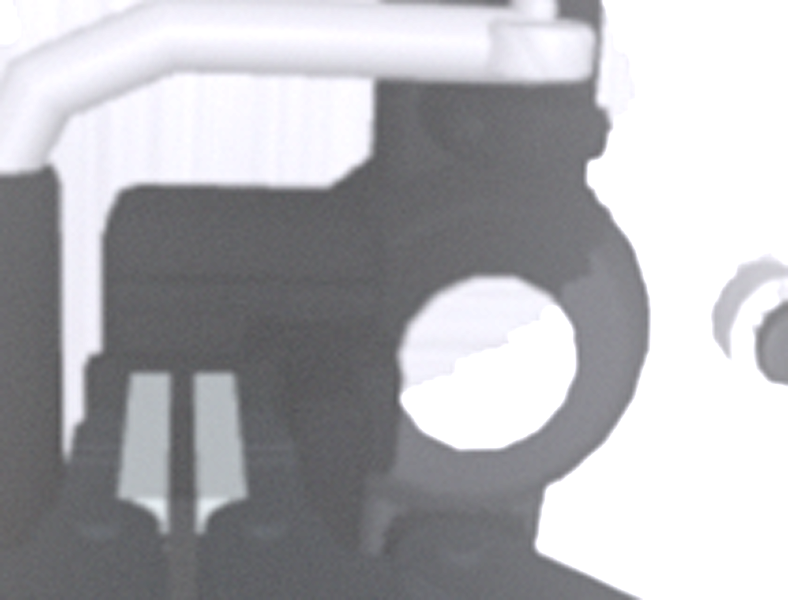

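The tab is hard against its stop: the force jumped to 15 N and the tongue now ends short of the bar (x≈88 against a bar edge of 60). Backing off and tilting to hook the bar.

play_rows:
  commands:
    - {"tx": 0,"ty": -0.1,"tz": 0,"rx": 0,"ry": 0,"rz": 0,"claw": 1}
    - {"tx": 0,"ty": -0.3,"tz": -0.05,"rx": 0,"ry": 0,"rz": 0,"claw": 1}
    - {"tx": 0,"ty": -0.3,"tz": -0.05,"rx": 0,"ry": 0,"rz": 0,"claw": 1}
    - {"tx": 0,"ty": -0.33,"tz": 0,"rx": 0,"ry": 0,"rz": 0,"claw": 1}
    - {"tx": 0,"ty": 0,"tz": 0,"rx": -0.0185,"ry": 0,"rz": 0,"claw": 1}
    - {"tx": 0,"ty": 0,"tz": 0,"rx": -0.0185,"ry": 0,"rz": 0,"claw": 1}
    - {"tx": 0,"ty": 0,"tz": 0,"rx": -0.0185,"ry": 0,"rz": 0,"claw": 1}
    - {"tx": 0,"ty": 0,"tz": 0,"rx": -0.0185,"ry": 0,"rz": 0,"claw": 1}
    - {"tx": 0,"ty": 0,"tz": 0,"rx": -0.0185,"ry": 0,"rz": 0,"claw": 1}
    - {"tx": 0,"ty": 0,"tz": 0,"rx": -0.0185,"ry": 0,"rz": 0,"claw": 1}
    - {"tx": 0,"ty": 0,"tz": 0,"rx": 0,"ry": 0,"rz": 0,"claw": 1}
    - {"tx": 0,"ty": 0,"tz": 0,"rx": 0,"ry": 0,"rz": 0,"claw": 1}

```text
t: 6.63
tool_pos: [0.4789, 0.2431, 0.1784]
tool_rot: [0.266, 0.768, 0.551, 0.188]
contact_force: [-0.1, -0.8, 0.2]
finger_gap: 0.0
gripper_force: 0.0
```

```bash
cat >> h.py <<'E'
def togo(x,z,y=0):
    p,r,_=pose(); W=R.from_euler('z',TH[2]).apply([x,y,z])+[TH[0],TH[1],.11]; print('to go shares',r.inv().apply(W-p)/.075)
E
python3 -c "
from h import *
lid(); togo(-.0864,.0221)"
```

```text
lid tcp [-0.1227 -0.0006  0.0684] z-axis [ 0.616  0.003 -0.788] F [ 0.1 -0.8  0.2] t 6.6333 gap 0.0
to go shares [0.00521833 0.00125833 0.78499951]
```

play_rows:
  commands:
    - {"tx": 0,"ty": 0,"tz": 0.25,"rx": 0,"ry": 0,"rz": 0,"claw": 1}
    - {"tx": 0,"ty": 0,"tz": 0.25,"rx": 0,"ry": 0,"rz": 0,"claw": 1}
    - {"tx": 0,"ty": 0,"tz": 0.14,"rx": 0,"ry": 0,"rz": 0,"claw": 1}
    - {"tx": 0,"ty": 0,"tz": 0.14,"rx": 0,"ry": 0,"rz": 0,"claw": 1}
    - {"tx": 0,"ty": 0,"tz": 0,"rx": 0,"ry": 0,"rz": 0,"claw": 1}

```text
t: 7.05
tool_pos: [0.5142, 0.2298, 0.1314]
tool_rot: [0.267, 0.769, 0.55, 0.188]
contact_force: [-0.4, 0.6, -1.7]
finger_gap: 0.0002
gripper_force: 0.0
```

Run:
```python
from h import *
lid()
# plan: tip positions for handle angle phi, tool angle a
p,r,s=pose(); Rz=R.from_euler('z',-TH[2]); q=Rz.apply(p-[TH[0],TH[1],.11]); x,z=q[0],q[2]
a0=52
for ph,a in [(15,52),(30,52),(45,56),(60,65),(75,76),(85,85),(90,90)]:
    A=np.radians(a);P=np.radians(ph); n=np.array([np.sin(A),np.cos(A)]); d=np.array([np.cos(A),-np.sin(A)])
    t=np.array([-.075*np.cos(P),.042+.075*np.sin(P)])-.020*n+.010*d
    A0=np.radians(a0); D=t-[x,z]; ty=D@[np.sin(A0),np.cos(A0)]; tz=D@[np.cos(A0),-np.sin(A0)]
    print(ph,a,t.round(4),'ty %.3f tz %.3f rx %.4f'%(ty/.075,tz/.075,(a-a0)/360)); x,z=t; a0=a
```

```text
lid tcp [-0.0851 -0.0015  0.0214] z-axis [ 0.617  0.    -0.787] F [-0.6  0.4 -1.7] t 7.05 gap 0.0002
15 52 [-0.082   0.0412] ty 0.195 tz -0.184 rx 0.0000
30 52 [-0.0746  0.0593] ty 0.227 tz -0.129 rx 0.0000
45 56 [-0.064   0.0756] ty 0.244 tz -0.084 rx 0.0111
60 65 [-0.0514  0.0894] ty 0.243 tz -0.059 rx 0.0250
75 76 [-0.0364  0.0999] ty 0.240 tz -0.042 rx 0.0306
85 85 [-0.0256  0.105 ] ty 0.156 tz -0.031 rx 0.0250
90 90 [-0.02   0.107] ty 0.077 tz -0.020 rx 0.0139
```

play_rows:
  commands:
    - {"tx": 0,"ty": 0.05,"tz": -0.045,"rx": 0,"ry": 0,"rz": 0,"claw": 1}
    - {"tx": 0,"ty": 0.05,"tz": -0.045,"rx": 0,"ry": 0,"rz": 0,"claw": 1}
    - {"tx": 0,"ty": 0.05,"tz": -0.045,"rx": 0,"ry": 0,"rz": 0,"claw": 1}
    - {"tx": 0,"ty": 0.05,"tz": -0.045,"rx": 0,"ry": 0,"rz": 0,"claw": 1}

```text
t: 7.38
tool_pos: [0.5158, 0.2299, 0.153]
tool_rot: [0.266, 0.768, 0.55, 0.189]
contact_force: [-7.7, 2.5, -2.7]
finger_gap: 0.0
gripper_force: 4.2
```

play_rows:
  commands:
    - {"tx": 0,"ty": 0.057,"tz": -0.032,"rx": 0,"ry": 0,"rz": 0,"claw": 1}
    - {"tx": 0,"ty": 0.057,"tz": -0.032,"rx": 0,"ry": 0,"rz": 0,"claw": 1}
    - {"tx": 0,"ty": 0.057,"tz": -0.032,"rx": 0,"ry": 0,"rz": 0,"claw": 1}
    - {"tx": 0,"ty": 0.057,"tz": -0.032,"rx": 0,"ry": 0,"rz": 0,"claw": 1}

```text
t: 7.72
tool_pos: [0.5211, 0.2282, 0.1706]
tool_rot: [0.266, 0.769, 0.551, 0.188]
contact_force: [-26.6, 6.4, 5.9]
finger_gap: -0.0
gripper_force: 12.9
```

Run:
```python
from h import *
p,r,s=pose(); lid(); d=grab('scene','s1'); a=cv2.convertScaleAbs(cv2.resize(d['pixels'][80:230,240:440,::-1],(800,600),interpolation=cv2.INTER_CUBIC),alpha=1.3,beta=20); cv2.imwrite('pics/s1b.png',a)
```

```text
lid tcp [-0.0781 -0.0007  0.0606] z-axis [ 0.615  0.002 -0.788] F [-27.2  -2.8   5.9] t 7.7167 gap -0.0
```

View pics/s1b.png

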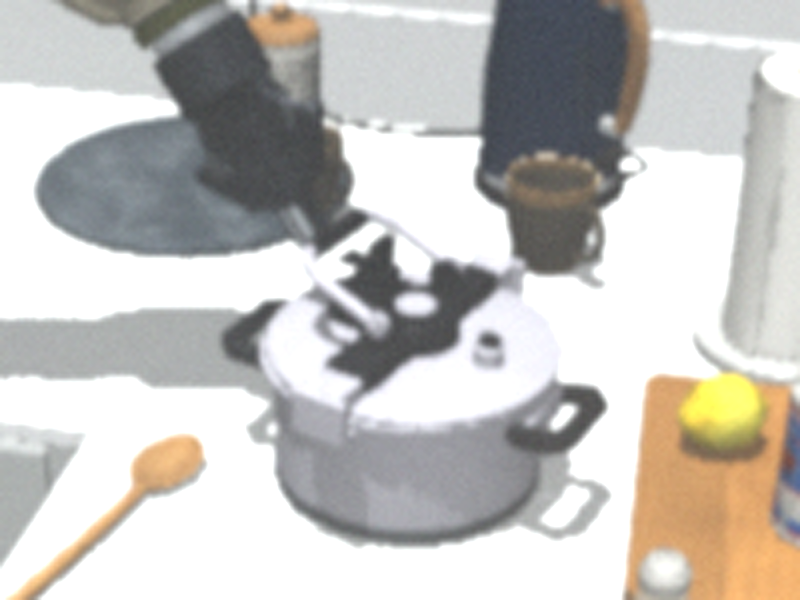

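The bar is being lifted, to roughly 30°, but the fingers are also pressing inward on it. I'll ease back first.

play_rows:
  commands:
    - {"tx": 0,"ty": -0.02,"tz": -0.04,"rx": 0,"ry": 0,"rz": 0,"claw": 1}
    - {"tx": 0,"ty": 0,"tz": 0,"rx": 0,"ry": 0,"rz": 0,"claw": 1}

```text
t: 7.93
tool_pos: [0.5202, 0.2289, 0.1735]
tool_rot: [0.267, 0.768, 0.55, 0.19]
contact_force: [-8.8, 2.9, 1.0]
finger_gap: 0.0002
gripper_force: 4.2
```

```bash
python3 -c "
from h import *
lid()"
```

```text
lid tcp [-0.0791 -0.0003  0.0635] z-axis [ 0.619  0.004 -0.786] F [-9.2 -0.2  1. ] t 7.9333 gap 0.0002
```

```bash
cat > plan.py <<'E'
from h import *
import sys
def plan(seq,off,e,cx):
    p,r,s=pose(); Rz=R.from_euler('z',-TH[2]); q=Rz.apply(p-[TH[0],TH[1],.11]); x,z=q[0],q[2]
    zz=Rz.apply(r.as_matrix()[:,2]); a0=np.degrees(np.arctan2(-zz[2],zz[0])); print('a',a0)
    for ph,a in seq:
        A=np.radians(a);P=np.radians(ph); n=np.array([np.sin(A),np.cos(A)]); d=np.array([np.cos(A),-np.sin(A)])
        t=np.array([cx-.075*np.cos(P),.042+.075*np.sin(P)])-off*n+e*d
        A0=np.radians(a0); D=t-[x,z]; ty=D@[np.sin(A0),np.cos(A0)]; tz=D@[np.cos(A0),-np.sin(A0)]
        print(ph,a,t.round(4),'ty %.3f tz %.3f rx %.4f'%(ty/.075,tz/.075,(a-a0)/360)); x,z=t; a0=a
E
python3 -c "
from plan import *
plan([(32,52),(42,54),(52,60),(62,67),(72,75),(80,82),(86,88)],.020,.006,-.002)"
```

```text
a 51.77762465693296
32 52 [-0.0777  0.0647] ty 0.025 tz -0.001 rx 0.0006
42 54 [-0.0704  0.0756] ty 0.166 tz -0.054 rx 0.0056
52 60 [-0.0625  0.0859] ty 0.166 tz -0.050 rx 0.0167
62 67 [-0.0533  0.0949] ty 0.166 tz -0.042 rx 0.0194
72 75 [-0.0429  0.1024] ty 0.166 tz -0.038 rx 0.0222
80 82 [-0.034   0.1071] ty 0.132 tz -0.031 rx 0.0194
86 88 [-0.027   0.1101] ty 0.098 tz -0.026 rx 0.0167
```

play_rows:
  commands:
    - {"tx": 0,"ty": 0.06,"tz": -0.018,"rx": 0.002,"ry": 0,"rz": 0,"claw": 1}
    - {"tx": 0,"ty": 0.06,"tz": -0.018,"rx": 0.002,"ry": 0,"rz": 0,"claw": 1}
    - {"tx": 0,"ty": 0.06,"tz": -0.018,"rx": 0.002,"ry": 0,"rz": 0,"claw": 1}

```text
t: 8.18
tool_pos: [0.5261, 0.2268, 0.1841]
tool_rot: [0.251, 0.774, 0.554, 0.178]
contact_force: [-34.4, 8.8, 14.2]
finger_gap: -0.0004
gripper_force: 15.6
```

play_rows:
  commands:
    - {"tx": 0,"ty": 0.055,"tz": -0.017,"rx": 0.0055,"ry": 0,"rz": 0,"claw": 1}
    - {"tx": 0,"ty": 0.055,"tz": -0.017,"rx": 0.0055,"ry": 0,"rz": 0,"claw": 1}
    - {"tx": 0,"ty": 0.055,"tz": -0.017,"rx": 0.0055,"ry": 0,"rz": 0,"claw": 1}

```text
t: 8.43
tool_pos: [0.5334, 0.2249, 0.1958]
tool_rot: [0.21, 0.785, 0.563, 0.149]
contact_force: [-42.7, 8.0, 27.6]
finger_gap: 0.0001
gripper_force: 22.7
```

```bash
python3 -c "
from plan import *
lid()
plan([(52,60),(62,67),(72,75),(80,82),(86,88)],.020,.006,-.002)"
```

```text
lid tcp [-0.0653  0.0003  0.0858] z-axis [ 0.497  0.003 -0.868] F [-42.9  -6.5  27.6] t 8.4333 gap 0.0001
a 60.19527390636204
52 60 [-0.0625  0.0859] ty 0.033 tz 0.017 rx -0.0005
62 67 [-0.0533  0.0949] ty 0.166 tz -0.042 rx 0.0194
72 75 [-0.0429  0.1024] ty 0.166 tz -0.038 rx 0.0222
80 82 [-0.034   0.1071] ty 0.132 tz -0.031 rx 0.0194
86 88 [-0.027   0.1101] ty 0.098 tz -0.026 rx 0.0167
```

play_rows:
  commands:
    - {"tx": 0,"ty": -0.015,"tz": -0.07,"rx": 0,"ry": 0,"rz": 0,"claw": 1}
    - {"tx": 0,"ty": 0,"tz": 0,"rx": 0,"ry": 0,"rz": 0,"claw": 1}

```text
t: 8.6
tool_pos: [0.5334, 0.2249, 0.2004]
tool_rot: [0.212, 0.785, 0.562, 0.152]
contact_force: [-2.0, 1.0, 0.9]
finger_gap: 0.0001
gripper_force: 1.0
```

```bash
cat > chk.py <<'E'
from h import *
def shift(n,box,f0='s0',cam='scene'):
    d=grab(cam,n); a=cv2.imread('pics/%s.png'%f0,0); b=cv2.imread('pics/%s.png'%n,0)
    for (x0,x1,y0,y1) in box:
        t=a[y0:y1,x0:x1]; m=cv2.matchTemplate(b[y0-12:y1+12,x0-12:x1+12],t,cv2.TM_CCOEFF_NORMED); _,v,_,l=cv2.minMaxLoc(m)
        x,y=l
        sx=sy=0
        if 0<x<24 and 0<y<24:
            q=m[y,x-1:x+2]; sx=(q[0]-q[2])/(2*(q[0]-2*q[1]+q[2])); q=m[y-1:y+2,x]; sy=(q[0]-q[2])/(2*(q[0]-2*q[1]+q[2]))
        print(n,'shift px',round(x-12+sx,2),round(y-12+sy,2),'score',round(v,3))
E
python3 -c "
from chk import *
lid(); shift('s2',[(305,385,180,215),(360,395,170,200),(280,300,180,200)])
u=proj('s0',[[.595,.203,.05],[.605,.203,.05],[.595,.213,.05]]); print(u[1:]-u[0])"
```

```text
lid tcp [-0.0653  0.0003  0.0904] z-axis [ 0.504  0.004 -0.864] F [-2.2  0.3  0.9] t 8.6 gap 0.0001
s2 shift px -0.03 0.07 score 0.988
s2 shift px 0.1 0.03 score 0.996
s2 shift px -0.09 0.49 score 0.979
[[ 3.27368803  0.44188303]
 [ 0.70845376 -1.72943351]]
```

The pot hasn't moved: under 0.5 px shift at the pot, and the force is gone. The bar stays at about 50° by itself, so I'll take it between the pads and swing it the rest of the way.

play_rows:
  commands:
    - {"tx": 0,"ty": -0.05,"tz": -0.25,"rx": 0,"ry": 0,"rz": 0,"claw": 1}
    - {"tx": 0,"ty": 0,"tz": -0.25,"rx": 0,"ry": 0,"rz": 0,"claw": -1}
    - {"tx": 0,"ty": 0,"tz": -0.1,"rx": 0,"ry": 0,"rz": 0,"claw": -1}
    - {"tx": 0,"ty": 0.16,"tz": 0,"rx": 0,"ry": 0,"rz": 0,"claw": -1}
    - {"tx": 0,"ty": 0.16,"tz": 0,"rx": 0,"ry": 0,"rz": 0,"claw": -1}
    - {"tx": 0,"ty": 0,"tz": 0,"rx": 0,"ry": 0,"rz": 0,"claw": -1}
    - {"tx": 0,"ty": 0,"tz": 0,"rx": 0,"ry": 0,"rz": 0,"claw": -1}
    - {"tx": 0,"ty": 0,"tz": 0,"rx": 0,"ry": 0,"rz": 0,"claw": -1}
    - {"tx": 0,"ty": 0,"tz": 0,"rx": 0,"ry": 0,"rz": 0,"claw": -1}

```text
t: 9.4
tool_pos: [0.528, 0.226, 0.2461]
tool_rot: [0.212, 0.785, 0.562, 0.149]
contact_force: [0.7, 0.3, 0.9]
finger_gap: 0.0854
gripper_force: 0.0
```

Run:
```python
from h import *
lid(); p,r,s=pose(); d=grab('wrist','w4');np.savez('pics/w4p.npz',p=p,r=r.as_matrix())
a=d['pixels'][:,:,::-1].copy()
for ph,c in((45,(0,0,255)),(55,(0,255,0))):
    P=np.radians(ph)
    for u in wproj('w4',L2W([[-.075*np.cos(P),y,.042+.075*np.sin(P)] for y in(-.033,0,.033)],TH)): cv2.drawMarker(a,tuple(int(v) for v in u),c,0,6,1)
    print(ph,wproj('w4',L2W([[-.075*np.cos(P),y,.042+.075*np.sin(P)] for y in(-.033,0,.033)],TH)).round(1))
cv2.imwrite('pics/w4b.png',cv2.resize(a[60:340,150:530],(800,590),interpolation=cv2.INTER_CUBIC))
```

```text
lid tcp [-0.0709 -0.0005  0.1361] z-axis [ 0.501  0.001 -0.866] F [0.6 0.5 0.9] t 9.4 gap 0.0854
45 [[309.7 270.2]
 [309.6 224.9]
 [309.7 174.2]]
55 [[328.7 271.9]
 [329.8 226.3]
 [330.8 175.1]]
```

View pics/w4b.png

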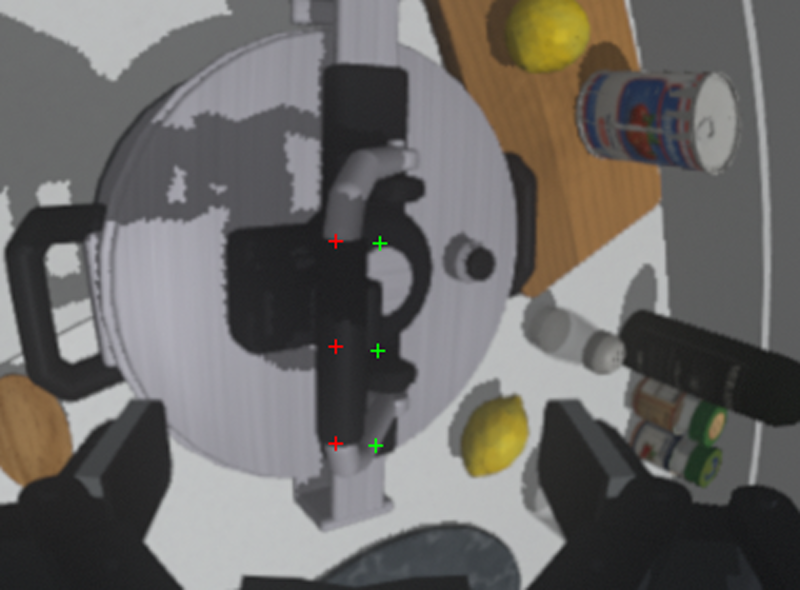

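The bar is at about (341,345) in the crop, roughly 46° up, and sits between the open pads. Closing on it.

play_rows:
  commands:
    - {"tx": 0,"ty": -0.05,"tz": 0.25,"rx": 0,"ry": 0,"rz": 0,"claw": -1}
    - {"tx": 0,"ty": 0,"tz": 0.25,"rx": 0,"ry": 0,"rz": 0,"claw": -1}
    - {"tx": 0,"ty": 0,"tz": 0.25,"rx": 0,"ry": 0,"rz": 0,"claw": -1}
    - {"tx": 0,"ty": 0,"tz": 0,"rx": 0,"ry": 0,"rz": 0,"claw": -1}
    - {"tx": 0,"ty": 0,"tz": 0,"rx": 0,"ry": 0,"rz": 0,"claw": 1}
    - {"tx": 0,"ty": 0,"tz": 0,"rx": 0,"ry": 0,"rz": 0,"claw": 1}
    - {"tx": 0,"ty": 0,"tz": 0,"rx": 0,"ry": 0,"rz": 0,"claw": 1}
    - {"tx": 0,"ty": 0,"tz": 0,"rx": 0,"ry": 0,"rz": 0,"claw": 1}
    - {"tx": 0,"ty": 0,"tz": 0,"rx": 0,"ry": 0,"rz": 0,"claw": 1}
    - {"tx": 0,"ty": 0,"tz": 0,"rx": 0,"ry": 0,"rz": 0,"claw": 1}
  grip_force: 20

```text
t: 10.28
tool_pos: [0.5517, 0.218, 0.1965]
tool_rot: [0.212, 0.785, 0.562, 0.15]
contact_force: [-4.6, 1.3, 4.2]
finger_gap: 0.0152
gripper_force: 20.8
```

```bash
python3 -c "
from plan import *
lid()
plan([(50,63),(56,67),(62,71),(68,75),(74,79),(80,83),(85,87),(90,90)],.0,.012,0)"
```

```text
lid tcp [-0.0458 -0.0002  0.0865] z-axis [ 0.502  0.002 -0.865] F [-4.7 -0.3  4.2] t 10.2833 gap 0.0152
a 59.89623261956277
50 63 [-0.0428  0.0888] ty 0.049 tz -0.006 rx 0.0086
56 67 [-0.0373  0.0931] ty 0.092 tz -0.019 rx 0.0111
62 71 [-0.0313  0.0969] ty 0.092 tz -0.015 rx 0.0111
68 75 [-0.025   0.0999] ty 0.093 tz -0.011 rx 0.0111
74 79 [-0.0184  0.1023] ty 0.093 tz -0.008 rx 0.0111
80 83 [-0.0116  0.104 ] ty 0.093 tz -0.004 rx 0.0111
85 87 [-0.0059  0.1047] ty 0.076 tz -0.001 rx 0.0111
90 90 [-0.     0.105] ty 0.079 tz 0.001 rx 0.0083
```

Gripped (gap 15 mm). Following the arc.

play_rows:
  commands:
    - {"tx": 0,"ty": 0.049,"tz": -0.006,"rx": 0.0086,"ry": 0,"rz": 0,"claw": 1}
    - {"tx": 0,"ty": 0.046,"tz": -0.01,"rx": 0.0055,"ry": 0,"rz": 0,"claw": 1}
    - {"tx": 0,"ty": 0.046,"tz": -0.01,"rx": 0.0055,"ry": 0,"rz": 0,"claw": 1}
    - {"tx": 0,"ty": 0.046,"tz": -0.008,"rx": 0.0055,"ry": 0,"rz": 0,"claw": 1}
    - {"tx": 0,"ty": 0.046,"tz": -0.008,"rx": 0.0055,"ry": 0,"rz": 0,"claw": 1}

```text
t: 10.7
tool_pos: [0.5643, 0.2135, 0.2067]
tool_rot: [0.134, 0.802, 0.574, 0.094]
contact_force: [-8.6, -0.7, 3.5]
finger_gap: 0.0151
gripper_force: 21.2
```

```bash
python3 -c "
from plan import *
lid()
plan([(62,71),(68,75),(74,79),(80,83),(85,87),(90,90)],.0,.012,0)"
```

```text
lid tcp [-0.0324 -0.0003  0.0967] z-axis [ 0.322 -0.001 -0.947] F [-7.9 -3.5  3.5] t 10.7 gap 0.0151
a 71.18908210882111
62 71 [-0.0313  0.0969] ty 0.015 tz 0.002 rx -0.0005
68 75 [-0.025   0.0999] ty 0.093 tz -0.011 rx 0.0111
74 79 [-0.0184  0.1023] ty 0.093 tz -0.008 rx 0.0111
80 83 [-0.0116  0.104 ] ty 0.093 tz -0.004 rx 0.0111
85 87 [-0.0059  0.1047] ty 0.076 tz -0.001 rx 0.0111
90 90 [-0.     0.105] ty 0.079 tz 0.001 rx 0.0083
```

play_rows:
  commands:
    - {"tx": 0,"ty": 0.046,"tz": -0.007,"rx": 0.0055,"ry": 0,"rz": 0,"claw": 1}
    - {"tx": 0,"ty": 0.046,"tz": -0.007,"rx": 0.0055,"ry": 0,"rz": 0,"claw": 1}
    - {"tx": 0,"ty": 0.046,"tz": -0.005,"rx": 0.0055,"ry": 0,"rz": 0,"claw": 1}
    - {"tx": 0,"ty": 0.046,"tz": -0.005,"rx": 0.0055,"ry": 0,"rz": 0,"claw": 1}
    - {"tx": 0,"ty": 0.046,"tz": -0.002,"rx": 0.0055,"ry": 0,"rz": 0,"claw": 1}
    - {"tx": 0,"ty": 0.046,"tz": -0.002,"rx": 0.0055,"ry": 0,"rz": 0,"claw": 1}

```text
t: 11.2
tool_pos: [0.583, 0.2068, 0.2141]
tool_rot: [0.051, 0.812, 0.581, 0.034]
contact_force: [-6.3, -1.4, 1.7]
finger_gap: 0.0153
gripper_force: 21.1
```

play_rows:
  commands:
    - {"tx": 0,"ty": 0.04,"tz": 0,"rx": 0.0055,"ry": 0,"rz": 0,"claw": 1}
    - {"tx": 0,"ty": 0.04,"tz": 0,"rx": 0.0055,"ry": 0,"rz": 0,"claw": 1}

```text
t: 11.37
tool_pos: [0.5889, 0.2048, 0.215]
tool_rot: [0.023, 0.813, 0.582, 0.014]
contact_force: [-8.2, -2.6, 7.0]
finger_gap: 0.015
gripper_force: 21.5
```

```bash
python3 -c "
from plan import *
lid()
plan([(90,90)],.0,.012,0)"
```

```text
lid tcp [-0.0063 -0.0004  0.105 ] z-axis [ 0.053 -0.004 -0.999] F [-6.8 -5.2  7. ] t 11.3667 gap 0.015
a 86.95250886065539
90 90 [-0.     0.105] ty 0.084 tz 0.004 rx 0.0085
```

play_rows:
  commands:
    - {"tx": 0,"ty": 0.04,"tz": 0,"rx": 0.0042,"ry": 0,"rz": 0,"claw": 1}
    - {"tx": 0,"ty": 0.035,"tz": 0.005,"rx": 0.0042,"ry": 0,"rz": 0,"claw": 1}
    - {"tx": 0,"ty": 0,"tz": 0,"rx": 0,"ry": 0,"rz": 0,"claw": 1}
    - {"tx": 0,"ty": 0,"tz": 0,"rx": 0,"ry": 0,"rz": 0,"claw": 1}

```text
t: 11.7
tool_pos: [0.5954, 0.2025, 0.215]
tool_rot: [0.003, 0.814, 0.582, -0.0]
contact_force: [-1.8, -4.0, 5.4]
finger_gap: 0.015
gripper_force: 21.5
```

play_rows:
  commands:
    - {"tx": 0,"ty": 0.015,"tz": 0,"rx": 0,"ry": 0,"rz": 0,"claw": 1}
    - {"tx": 0,"ty": 0,"tz": 0,"rx": 0,"ry": 0,"rz": 0,"claw": 1}

```text
t: 11.87
tool_pos: [0.5958, 0.2023, 0.215]
tool_rot: [0.003, 0.813, 0.582, -0.001]
contact_force: [-5.4, -3.0, 6.5]
finger_gap: 0.0152
gripper_force: 21.6
```

```bash
python3 -c "
from chk import *
lid(); shift('s3',[(305,385,180,215),(360,395,170,200)])"
```

```text
lid tcp [ 0.001  -0.0005  0.105 ] z-axis [ 0.004 -0.004 -1.   ] F [-4.1 -4.6  6.5] t 11.8667 gap 0.0152
s3 shift px -0.07 0.05 score 0.965
s3 shift px 0.09 0.03 score 0.996
```

play_rows:
  commands:
    - {"tx": 0,"ty": 0.02,"tz": 0,"rx": 0,"ry": 0,"rz": 0,"claw": 1}
    - {"tx": 0,"ty": 0,"tz": 0,"rx": 0,"ry": 0,"rz": 0,"claw": 1}
  grip_force: 60

```text
t: 12.08
tool_pos: [0.5962, 0.2022, 0.2151]
tool_rot: [0.002, 0.813, 0.582, -0.002]
contact_force: [-11.0, -2.8, 9.0]
finger_gap: 0.0138
gripper_force: 58.6
```

play_rows:
  commands:
    - {"tx": 0,"ty": 0.015,"tz": 0,"rx": 0,"ry": 0,"rz": 0,"claw": 1}
    - {"tx": 0,"ty": 0,"tz": 0,"rx": 0,"ry": 0,"rz": 0,"claw": 1}
    - {"tx": 0,"ty": 0,"tz": 0,"rx": 0,"ry": 0,"rz": 0,"claw": 1}

```text
t: 12.33
tool_pos: [0.5964, 0.2022, 0.2152]
tool_rot: [0.001, 0.813, 0.582, -0.002]
contact_force: [-16.4, -0.5, 11.2]
finger_gap: 0.0138
gripper_force: 59.0
```

End stop reached. Relaxing the push, then lifting slowly.

play_rows:
  commands:
    - {"tx": 0,"ty": -0.03,"tz": 0,"rx": 0,"ry": 0,"rz": 0,"claw": 1}
    - {"tx": 0,"ty": 0,"tz": -0.05,"rx": 0,"ry": 0,"rz": 0,"claw": 1}
    - {"tx": 0,"ty": 0,"tz": -0.05,"rx": 0,"ry": 0,"rz": 0,"claw": 1}
    - {"tx": 0,"ty": 0,"tz": 0,"rx": 0,"ry": 0,"rz": 0,"claw": 1}

```text
t: 12.67
tool_pos: [0.5961, 0.2028, 0.2213]
tool_rot: [0.002, 0.813, 0.582, -0.001]
contact_force: [-2.4, 0.4, -4.1]
finger_gap: 0.0138
gripper_force: 58.7
```

play_rows:
  commands:
    - {"tx": 0,"ty": 0,"tz": -0.06,"rx": 0,"ry": 0,"rz": 0,"claw": 1}
    - {"tx": 0,"ty": 0,"tz": -0.06,"rx": 0,"ry": 0,"rz": 0,"claw": 1}
    - {"tx": 0,"ty": 0,"tz": 0,"rx": 0,"ry": 0,"rz": 0,"claw": 1}

```text
t: 12.92
tool_pos: [0.5971, 0.2027, 0.2316]
tool_rot: [0.003, 0.813, 0.582, 0.001]
contact_force: [0.2, -0.1, -5.7]
finger_gap: 0.0137
gripper_force: 58.8
```

```bash
python3 -c "
from chk import *
lid(); shift('s4',[(305,385,185,215),(360,395,170,200)])"
```

```text
lid tcp [0.0021 0.0003 0.1216] z-axis [ 0.006 -0.002 -1.   ] F [ 0.2 -0.  -5.7] t 12.9167 gap 0.0137
s4 shift px 0.24 0.14 score 0.957
s4 shift px 0.03 -0.23 score 0.926
```

The lid hangs free (−5.7 N) and the pot is in place. Raising and carrying.

play_rows:
  commands:
    - {"tx": 0,"ty": 0,"tz": -0.13,"rx": 0,"ry": 0,"rz": 0,"claw": 1}
    - {"tx": 0,"ty": 0,"tz": -0.13,"rx": 0,"ry": 0,"rz": 0,"claw": 1}
    - {"tx": 0,"ty": 0,"tz": -0.13,"rx": 0,"ry": 0,"rz": 0,"claw": 1}
    - {"tx": 0,"ty": 0,"tz": -0.13,"rx": 0,"ry": 0,"rz": 0,"claw": 1}
    - {"tx": 0,"ty": 0,"tz": 0,"rx": 0,"ry": 0,"rz": 0,"claw": 1}
    - {"tx": -0.1,"ty": 0.026,"tz": 0,"rx": 0,"ry": 0,"rz": 0,"claw": 1}
    - {"tx": -0.2,"ty": 0.052,"tz": 0,"rx": 0,"ry": 0,"rz": 0,"claw": 1}
    - {"tx": -0.25,"ty": 0.065,"tz": 0,"rx": 0,"ry": 0,"rz": 0,"claw": 1}
    - {"tx": -0.25,"ty": 0.065,"tz": 0,"rx": 0,"ry": 0,"rz": 0,"claw": 1}
    - {"tx": -0.25,"ty": 0.065,"tz": 0,"rx": 0,"ry": 0,"rz": 0,"claw": 1}
    - {"tx": -0.25,"ty": 0.065,"tz": 0,"rx": 0,"ry": 0,"rz": 0,"claw": 1}
    - {"tx": -0.25,"ty": 0.065,"tz": 0,"rx": 0,"ry": 0,"rz": 0,"claw": 1}

```text
t: 13.97
tool_pos: [0.5867, 0.0807, 0.2694]
tool_rot: [0.002, 0.814, 0.582, -0.001]
contact_force: [-0.4, 0.1, -6.4]
finger_gap: 0.0139
gripper_force: 58.9
```

play_rows:
  commands:
    - {"tx": -0.25,"ty": 0.065,"tz": 0,"rx": 0,"ry": 0,"rz": 0,"claw": 1}
    - {"tx": -0.25,"ty": 0.065,"tz": 0,"rx": 0,"ry": 0,"rz": 0,"claw": 1}
    - {"tx": -0.25,"ty": 0.065,"tz": 0,"rx": 0,"ry": 0,"rz": 0,"claw": 1}
    - {"tx": -0.25,"ty": 0.065,"tz": 0,"rx": 0,"ry": 0,"rz": 0,"claw": 1}
    - {"tx": -0.25,"ty": 0.065,"tz": 0,"rx": 0,"ry": 0,"rz": 0,"claw": 1}
    - {"tx": -0.25,"ty": 0.065,"tz": 0,"rx": 0,"ry": 0,"rz": 0,"claw": 1}
    - {"tx": -0.25,"ty": 0.065,"tz": 0,"rx": 0,"ry": 0,"rz": 0,"claw": 1}
    - {"tx": -0.25,"ty": 0.065,"tz": 0,"rx": 0,"ry": 0,"rz": 0,"claw": 1}
    - {"tx": -0.25,"ty": 0.065,"tz": 0,"rx": 0,"ry": 0,"rz": 0,"claw": 1}
    - {"tx": -0.25,"ty": 0.065,"tz": 0,"rx": 0,"ry": 0,"rz": 0,"claw": 1}
    - {"tx": -0.25,"ty": 0.065,"tz": 0,"rx": 0,"ry": 0,"rz": 0,"claw": 1}
    - {"tx": -0.25,"ty": 0.065,"tz": 0,"rx": 0,"ry": 0,"rz": 0,"claw": 1}

```text
t: 14.97
tool_pos: [0.5689, -0.1509, 0.2703]
tool_rot: [0.002, 0.814, 0.582, -0.001]
contact_force: [-0.3, 0.1, -5.4]
finger_gap: 0.0138
gripper_force: 58.9
```

play_rows:
  commands:
    - {"tx": -0.25,"ty": 0.065,"tz": 0,"rx": 0,"ry": 0,"rz": 0,"claw": 1}
    - {"tx": -0.25,"ty": 0.065,"tz": 0,"rx": 0,"ry": 0,"rz": 0,"claw": 1}
    - {"tx": -0.2,"ty": 0.05,"tz": 0,"rx": 0,"ry": 0,"rz": 0,"claw": 1}
    - {"tx": -0.1,"ty": 0.03,"tz": 0,"rx": 0,"ry": 0,"rz": 0,"claw": 1}
    - {"tx": 0,"ty": 0,"tz": 0,"rx": 0,"ry": 0,"rz": 0,"claw": 1}
    - {"tx": 0,"ty": 0,"tz": 0,"rx": 0,"ry": 0,"rz": 0,"claw": 1}
    - {"tx": 0,"ty": 0,"tz": 0,"rx": 0,"ry": 0,"rz": 0,"claw": 1}

```text
t: 15.55
tool_pos: [0.5657, -0.2098, 0.2711]
tool_rot: [0.002, 0.813, 0.582, -0.0]
contact_force: [-0.4, 0.1, -6.0]
finger_gap: 0.0141
gripper_force: 58.9
```

Run:
```python
from chk import *
p,r,s=pose(); print(p,r.as_matrix()[:,2],s['contact_force'],s['torque'],s['finger_gap'])
print('to go',r.inv().apply(np.array([.5615,-.2302,.132+.002])-p)/.075)
shift('s5',[(305,385,185,215),(360,395,170,200)])
```

```text
[ 0.56570013 -0.20975467  0.27114781] [ 0.00244164 -0.00366638 -0.9999903 ] [-0.3593483   0.12941306 -5.95065751] [0.00099442 0.01680087 0.03744029] 0.01412490948759358
to go [-0.27120531  0.02838895  1.8294825 ]
s5 shift px 0.34 -0.17 score 0.529
s5 shift px 0.06 0.25 score 0.923
```

play_rows:
  commands:
    - {"tx": -0.135,"ty": 0.014,"tz": 0,"rx": 0,"ry": 0,"rz": 0,"claw": 1}
    - {"tx": -0.135,"ty": 0.014,"tz": 0,"rx": 0,"ry": 0,"rz": 0,"claw": 1}
    - {"tx": 0,"ty": 0,"tz": 0.2,"rx": 0,"ry": 0,"rz": 0,"claw": 1}
    - {"tx": 0,"ty": 0,"tz": 0.2,"rx": 0,"ry": 0,"rz": 0,"claw": 1}
    - {"tx": 0,"ty": 0,"tz": 0.2,"rx": 0,"ry": 0,"rz": 0,"claw": 1}
    - {"tx": 0,"ty": 0,"tz": 0.2,"rx": 0,"ry": 0,"rz": 0,"claw": 1}
    - {"tx": 0,"ty": 0,"tz": 0.2,"rx": 0,"ry": 0,"rz": 0,"claw": 1}
    - {"tx": 0,"ty": 0,"tz": 0.2,"rx": 0,"ry": 0,"rz": 0,"claw": 1}
    - {"tx": 0,"ty": 0,"tz": 0.2,"rx": 0,"ry": 0,"rz": 0,"claw": 1}
    - {"tx": 0,"ty": 0,"tz": 0.15,"rx": 0,"ry": 0,"rz": 0,"claw": 1}
    - {"tx": 0,"ty": 0,"tz": 0,"rx": 0,"ry": 0,"rz": 0,"claw": 1}
    - {"tx": 0,"ty": 0,"tz": 0,"rx": 0,"ry": 0,"rz": 0,"claw": 1}

```text
t: 16.6
tool_pos: [0.5613, -0.2314, 0.155]
tool_rot: [0.002, 0.813, 0.582, -0.0]
contact_force: [0.6, 0.4, -5.8]
finger_gap: 0.014
gripper_force: 59.1
```

play_rows:
  commands:
    - {"tx": 0,"ty": 0,"tz": 0.03,"rx": 0,"ry": 0,"rz": 0,"claw": 1}
    - {"tx": 0,"ty": 0,"tz": 0.03,"rx": 0,"ry": 0,"rz": 0,"claw": 1}
    - {"tx": 0,"ty": 0,"tz": 0.03,"rx": 0,"ry": 0,"rz": 0,"claw": 1}
    - {"tx": 0,"ty": 0,"tz": 0,"rx": 0,"ry": 0,"rz": 0,"claw": 1}

```text
t: 16.93
tool_pos: [0.5613, -0.231, 0.1481]
tool_rot: [0.002, 0.813, 0.582, -0.0]
contact_force: [-0.1, -0.1, -5.3]
finger_gap: 0.0137
gripper_force: 59.0
```

play_rows:
  commands:
    - {"tx": 0,"ty": 0,"tz": 0.03,"rx": 0,"ry": 0,"rz": 0,"claw": 1}
    - {"tx": 0,"ty": 0,"tz": 0.03,"rx": 0,"ry": 0,"rz": 0,"claw": 1}
    - {"tx": 0,"ty": 0,"tz": 0.03,"rx": 0,"ry": 0,"rz": 0,"claw": 1}
    - {"tx": 0,"ty": 0,"tz": 0.03,"rx": 0,"ry": 0,"rz": 0,"claw": 1}
    - {"tx": 0,"ty": 0,"tz": 0,"rx": 0,"ry": 0,"rz": 0,"claw": 1}

```text
t: 17.35
tool_pos: [0.5613, -0.2309, 0.1386]
tool_rot: [0.002, 0.813, 0.582, -0.0]
contact_force: [-0.9, -0.5, -6.8]
finger_gap: 0.0136
gripper_force: 59.0
```

play_rows:
  commands:
    - {"tx": 0,"ty": 0,"tz": 0.02,"rx": 0,"ry": 0,"rz": 0,"claw": 1}
    - {"tx": 0,"ty": 0,"tz": 0.02,"rx": 0,"ry": 0,"rz": 0,"claw": 1}
    - {"tx": 0,"ty": 0,"tz": 0,"rx": 0,"ry": 0,"rz": 0,"claw": 1}

```text
t: 17.6
tool_pos: [0.5614, -0.231, 0.1359]
tool_rot: [0.002, 0.813, 0.582, -0.0]
contact_force: [-0.2, -0.4, -6.7]
finger_gap: 0.0138
gripper_force: 59.0
```

play_rows:
  commands:
    - {"tx": 0,"ty": 0,"tz": 0.02,"rx": 0,"ry": 0,"rz": 0,"claw": 1}
    - {"tx": 0,"ty": 0,"tz": 0.02,"rx": 0,"ry": 0,"rz": 0,"claw": 1}
    - {"tx": 0,"ty": 0,"tz": 0,"rx": 0,"ry": 0,"rz": 0,"claw": 1}

```text
t: 17.85
tool_pos: [0.5617, -0.2313, 0.1334]
tool_rot: [0.003, 0.813, 0.582, -0.0]
contact_force: [-0.6, 0.3, -6.1]
finger_gap: 0.0141
gripper_force: 59.2
```

play_rows:
  commands:
    - {"tx": 0,"ty": 0,"tz": 0.015,"rx": 0,"ry": 0,"rz": 0,"claw": 1}
    - {"tx": 0,"ty": 0,"tz": 0,"rx": 0,"ry": 0,"rz": 0,"claw": 1}

```text
t: 18.02
tool_pos: [0.5619, -0.2315, 0.1327]
tool_rot: [0.003, 0.813, 0.582, 0.0]
contact_force: [1.4, -0.9, -3.2]
finger_gap: 0.0138
gripper_force: 59.5
```

play_rows:
  commands:
    - {"tx": 0,"ty": 0,"tz": 0.015,"rx": 0,"ry": 0,"rz": 0,"claw": 1}
    - {"tx": 0,"ty": 0,"tz": 0,"rx": 0,"ry": 0,"rz": 0,"claw": 1}

```text
t: 18.18
tool_pos: [0.5619, -0.2319, 0.1321]
tool_rot: [0.004, 0.813, 0.582, -0.0]
contact_force: [0.2, -5.4, 3.8]
finger_gap: 0.0138
gripper_force: 60.2
```

Touchdown at the expected height. Releasing.

play_rows:
  commands:
    - {"tx": 0,"ty": 0,"tz": 0.005,"rx": 0,"ry": 0,"rz": 0,"claw": 1}
    - {"tx": 0,"ty": 0,"tz": 0,"rx": 0,"ry": 0,"rz": 0,"claw": 1}
    - {"tx": 0,"ty": 0,"tz": 0,"rx": 0,"ry": 0,"rz": 0,"claw": -0.2}
    - {"tx": 0,"ty": 0,"tz": 0,"rx": 0,"ry": 0,"rz": 0,"claw": -0.2}
    - {"tx": 0,"ty": 0,"tz": 0,"rx": 0,"ry": 0,"rz": 0,"claw": -0.2}
    - {"tx": 0,"ty": 0,"tz": 0,"rx": 0,"ry": 0,"rz": 0,"claw": -0.2}
    - {"tx": 0,"ty": 0,"tz": -0.1,"rx": 0,"ry": 0,"rz": 0,"claw": -0.2}
    - {"tx": 0,"ty": 0,"tz": -0.3,"rx": 0,"ry": 0,"rz": 0,"claw": -0.2}
    - {"tx": 0,"ty": 0,"tz": -0.4,"rx": 0,"ry": 0,"rz": 0,"claw": -0.2}
    - {"tx": 0,"ty": 0,"tz": -0.4,"rx": 0,"ry": 0,"rz": 0,"claw": -0.2}
    - {"tx": 0,"ty": 0,"tz": -0.4,"rx": 0,"ry": 0,"rz": 0,"claw": -0.2}
    - {"tx": 0,"ty": 0,"tz": 0,"rx": 0,"ry": 0,"rz": 0,"claw": -0.2}
  grip_force: 20

```text
t: 19.18
tool_pos: [0.5626, -0.2313, 0.2576]
tool_rot: [0.007, 0.813, 0.582, 0.002]
contact_force: [-0.1, 0.0, 0.4]
finger_gap: 0.0512
gripper_force: 0.0
```

Run:
```python
from chk import *
p,r,s=pose(); print(p,s['contact_force'],s['finger_gap'],s['t'])
d=grab('scene','s6'); b=cv2.imread('pics/s6.png'); g=cv2.imread('pics/t0.png')
# lid disc in top view: bright, low-saturation region on the dark slate
d=grab('top','t6'); b=cv2.imread('pics/t6.png'); m=(b[...,:].min(2)>125).astype(np.uint8)*255
M=np.zeros_like(m); cv2.circle(M,(405,223),60,255,-1); m&=M
k=max(cv2.findContours(cv2.morphologyEx(m,3,np.ones((15,15))),0,1)[0],key=cv2.contourArea); print(cv2.minEnclosingCircle(k),cv2.contourArea(k))
u=proj('t6',[[.5615,-.2305,.03],[.5615,-.2305+.1085,.03]]);print(u)
shift('s7',[(305,385,185,215),(360,395,170,200),(250,280,190,230)])
cv2.imwrite('pics/fin.png',np.hstack([cv2.resize(cv2.imread('pics/s6.png')[120:380,180:480],(400,347)),cv2.resize(b[100:330,300:500],(400,347))]))
```

```text
[ 0.56261621 -0.23129939  0.25763986] [-0.05847264  0.01643501  0.36454363] 0.05117361315270837 19.1833
((407.0, 193.5), 17.614013671875) 411.0
[[406.89913136 222.52556146]
 [361.075303   223.61929212]]
s7 shift px 0.13 0.17 score 0.912
s7 shift px 0.08 0.24 score 0.921
s7 shift px -4.62 3.2 score 0.44
```

Run:
```python
from h import *
p,r,s=pose(); d=grab('wrist','w8'); np.savez('pics/w8p.npz',p=p,r=r.as_matrix())
g=cv2.cvtColor(d['pixels'],cv2.COLOR_RGB2GRAY); Rz=R.from_euler('z',TH[2])
# expected turret-top disc: find compact bright blobs near prediction
c=wproj('w8',[[.562,-.2315,.027+.035]])[0]; print('pred turret',c)
for T in(110,140,170):
    n,l,st,ce=cv2.connectedComponentsWithStats((g>T).astype(np.uint8))
    print(T,[(ce[i].round(1).tolist(),st[i,2:].tolist()) for i in range(1,n) if 60<st[i,4]<3000 and np.hypot(*(ce[i]-c))<60])
```

```text
pred turret [318.43694879 179.76212526]
110 [([330.8, 179.4], [5, 17, 62])]
140 []
170 []
```

The visible slice of the turret disc (331,179) lines up with the predicted (318,180), half hidden by the upright bar, and no force acts on the tool. Handing in.

```bash
python3 -c "
from workcell import manip
print(manip.hand_in())"
```

```text
the job is handed in; nothing more can be done
None
```

I handed the job in at about 19 s: tab pushed fully back, handle upright, and the lid set down near the middle of the slate board with the pot unmoved. Hand-in returned no verdict, and I checked the lid's final pose only by touchdown height, zero tool force and a partial wrist image.

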